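# Put the tile-decorating tools back in their trays

### The arm

A 6-joint arm with a two-finger parallel gripper is mounted at the origin on a cart in front of the work surface, level with it; the furniture and walls round the work are solid. World frame = base frame: x ahead of the robot, y to its left, z up, the work surface at z = 0. Lengths are in m, angles in rad, forces in N, time in s.
With the tool pointing down it reaches from about 0.4 to 0.825 m from the base axis. Payload 7 kg.
Tool frame: the origin (TCP) lies at the centre of the arm's flange, where the gripper is bolted on; the fingertips stand 178 mm ahead of it and the grasp point (between the pads) lies 159 mm ahead of it; z points along the fingers, y is the direction in which the jaws open and shut (so a half turn about z gives the same grasp; the last joint's range is limited). The gripper opens to 88 mm and grips with 3 to 60 N. Pads are 19 mm wide; open, the fingers measure 130 mm over their backs; the gripper's body (78 mm by 193 mm) begins 47 mm behind the grasp point.
Start: joints at [1.479, 0.359, 0.012, 0, -1.224, -0.288], TCP at [0.25, 0.627, 0.405] pointing down, gripper open.
Joint ranges: [-3.07, 3.07], [-1.43, 2.12], [-1.02, 1.25], [-3.03, 1.67], [-3.05, -0], [-3.03, 3.03]. Speed limits (rad/s): [2.39, 2.39, 3.01, 3.14, 3.14, 3.14].

### API

Orientations are given as [roll, pitch, yaw] about the fixed x, y, z axes, in that order (R = Rz(yaw) Ry(pitch) Rx(roll)).
In Python, from station import * gives the robot as it stands.
- The arm moves only by the tool send_rows, never from a script. Its argument "motion" is a list of rows, each an object with "offset": the shift along the tool's x, y, z in cm, a list of three; "turn": the turn about the tool's z in degrees. In form: [{"offset": [x, y, z], "turn": turn}, ...]. A call has 1 to 8 rows; each row is the pose to reach, as a shift and turn from the pose commanded when the call began, along the tool's axes at that moment; what a row does not reach only later rows make up. A row lasts 1/10 s, in which the tool goes at most 50 mm and 8.59 degrees, less where a joint would pass 70% of its speed; a pose out of reach is approached as far as the arm can. A call with a gripper value outside its range is refused whole. "hand" is the opening, from -1 (shut) to 1 (fully open), set as the call begins (left out, the last holds). The fingers move at their own pace and stop on an object; "squeeze" is the grip in N (left out, the last holds). Time passes only in rows, so rows that repeat a pose let the fingers close. It gives the time, the measured TCP pose, the force and the opening at its end, in the units of the state.
- get_state(): the state, without advancing time (a new reading comes with each control period).
- grab_frame(name): name is "scene" or "top"; returns a dict with "frame" (384x512x3 uint8, blue, green, red), "range_z" (384x512 float32, m along the optical axis (not along the pixel's ray), 0 where there is no reading), "vertical_fov" (degrees; the focal length in pixels is half the picture's height over the tangent of half this angle, whatever the lens; pixels are square), "cx", "cy" (the principal point, pixels), "cam_to_world" (4x4, takes a point from camera to world coordinates). Camera axes: x right, y up, looking along -z (the intrinsics and any distortion apply to the point x, -y, -z); pixel columns grow to the right and rows downward; lengths in m; the calibration is good to about 2 mm. A picture is of the moment at which its call begins.
- job_done(): hands the job in, once; it reports no verdict.
The state is a dict: "t": time; "q": joint angles; "qd": joint speeds; "joint_efforts": joint torques, N m; "eef_pos": TCP position; "ee_rot": TCP orientation; "force": force on the tool from outside, world axes, zero at the start; "moment": the same for the moment, N m; "width": finger opening in m.
Only numpy, scipy, OpenCV 4.12 (cv2) and the standard library are available. Lean on these libraries where they do the work, as an engineer would, in place of code of your own. Each camera call takes 0.05 s, during which the arm holds its last target. There are 200 camera calls.

### The job

Clear up the decorating bench: put each of the four tools into the small plywood tray of its own shape - the dabbing block in the oblong tray, the pot in the round one, the hand stamp in the square one and the fettling knife in the long narrow one. Each must lie flat on its tray's floor inside the lip, upright and lined up with the tray, and be let go.

Things in the scene. Friction and masses are not known exactly. Their poses are not given: they have to be found in the camera images.
- dabbing_block: Wooden stencil dabbing block, loose, a plain oblong 50 (own x) x 90 (own y) x 39 mm high, about 0.11 kg; origin at the centre of its underside, z up. Belongs in the oblong tray, either way round.
- pot: Round screw-lid pot, loose, pale with a dark lid, 60 mm diameter, 62 mm high, about 0.16 kg; origin at the centre of its underside, z up. Can be grasped round the lid (the top 15 mm) or body. Belongs in the round tray, at any turn.
- stamp: Square hand stamp of pale wood, loose, about 0.08 kg: block 60 x 60 mm, 21 mm high, sides along own x and y, with a round turned knob in the middle, 28 mm diameter at heights 34 to 56 mm, narrower neck (20 mm) below, top at 58 mm. Origin at the centre of its underside, z up. Belongs in the square tray, in any of the four turns.
- knife: Fettling knife lying flat, loose, about 0.05 kg, 136 mm long along own x: wooden handle 18 mm wide (own y), 15 mm high, from x = -68 to +32 mm, then a steel ferrule and a thin narrow steel blade to x = +68 mm (raised about 6 mm off the surface). Origin under the middle of the full length, level with the handle's underside, z up. Belongs in the narrow tray, either way round.
- oblong_tray: Fixed plywood tray with a thin dark floor inlay; origin at the centre of its underside, z up. The floor is 5 mm above the origin, the lip round it 6 mm wide with its top 9 mm above the origin. Oblong inside, 66 (own x) x 106 (own y) mm.
- round_tray: Fixed plywood tray with a thin dark floor inlay; origin at the centre of its underside, z up. The floor is 5 mm above the origin, the lip round it 6 mm wide with its top 9 mm above the origin. Round, 76 mm inside diameter, 88 mm outside.
- square_tray: Fixed plywood tray with a thin dark floor inlay; origin at the centre of its underside, z up. The floor is 5 mm above the origin, the lip round it 6 mm wide with its top 9 mm above the origin. Square inside, 76 x 76 mm, sides along own x and y.
- narrow_tray: Fixed plywood tray with a thin dark floor inlay; origin at the centre of its underside, z up. The floor is 5 mm above the origin, the lip round it 6 mm wide with its top 9 mm above the origin. Long and narrow inside, 152 (own x) x 34 (own y) mm.
Things that resemble listed ones, but are neither listed nor needed, are in the scene too. Of the things that look like the pot, the middle-sized one is meant.

How it is judged:
At the end, for the whole second after the job is handed in: Each tool rests flat (tilt under 0.06 rad) on the floor of its own tray inside the lip: underside 3 to 7.5 mm above the tray's underside, origin within 13 mm horizontally of the tray's; block and knife parallel to their trays and stamp square to its tray within 0.25 rad; all released and at rest (horizontal distance between dabbing_block and oblong_tray below 0.013 m and z of dabbing_block in the frame of oblong_tray between 0.003 and 0.0075 m and angle between each of dabbing_block, pot, stamp, knife's own z axis and vertical below 0.06 rad and linear speed of each of dabbing_block, pot, stamp, knife below 0.02 m/s and angular speed of each of dabbing_block, pot, stamp, knife below 0.2 rad/s and contact force between each of dabbing_block, pot, stamp, knife and the fingers below 0.1 N and angle between the x axis of dabbing_block and the x axis of oblong_tray, either way round below 0.25 rad and horizontal distance between pot and round_tray below 0.013 m and z of pot in the frame of round_tray between 0.003 and 0.0075 m and horizontal distance between stamp and square_tray below 0.013 m and z of stamp in the frame of square_tray between 0.003 and 0.0075 m and (angle between the x axis of stamp and the x axis of square_tray, either way round below 0.25 rad or angle between the x axis of stamp and the y axis of square_tray, either way round below 0.25 rad) and horizontal distance between knife and narrow_tray below 0.013 m and z of knife in the frame of narrow_tray between 0.003 and 0.0075 m and angle between the x axis of knife and the x axis of narrow_tray, either way round below 0.25 rad); the robot touches nothing.
It also fails if it takes over 112 s, if anything falls off the work surface, if the arm or the gripper's body presses on something with over 40 N, if the wrist force passes 120 N, or if a joint passes its speed limit or range.

## Working session

There is one attempt and no reset: what is moved stays moved. The work goes in short steps, Python scripts to look and compute and a tool call to move; the robot and the scene stay as the last step left them, time stands still between calls to the robot, and variables do not carry over. Pictures are saved under pics/ and viewed, about 12 in all and at most 16, crops included, and the job is handed in when it is done.

Besides the shell and the picture viewer there is one more tool, called after "Emit:" by a JSON object that holds its "op" and its "data", one argument or row to a line. send_rows: Moves the arm, as the interface text tells. Its arguments: {"type":"object","properties":{"motion":{"type":"array"},"hand":{"type":"number"},"squeeze":{"type":"number"}},"required":["motion"]}

```bash
ls; mkdir -p pics; python3 - <<'E'
from station import *
import cv2,numpy as np,pickle
print(get_state())
for n in("top","scene"):
    f=grab_frame(n); pickle.dump(f,open(n+'.pkl','wb'))
    print(n,{k:v for k,v in f.items() if k not in('frame','range_z')})
    cv2.imwrite(f'pics/{n}0.png',cv2.resize(f['frame'],(800,600),interpolation=cv2.INTER_CUBIC))
E
```

```text
pics
{'t': 0.0, 'q': array([ 1.47909267e+00,  3.59418031e-01,  1.10363454e-02, -3.61585017e-04,
       -1.22407952e+00, -2.88118603e-01]), 'qd': array([-0.00023052, -0.00091412,  0.00060636,  0.00144891,  0.00076309,
        0.00080065]), 'joint_efforts': array([-8.58264157e-04, -5.82719421e+01,  2.93044227e+01,  6.99798077e+00,
        6.82516897e-03, -1.62788510e-04]), 'eef_pos': array([0.25017494, 0.62671735, 0.40369042]), 'ee_rot': array([ 3.13989981e+00, -1.47226108e-04, -3.79945285e-01]), 'force': array([ 0.28810625, -1.02821379, -0.35566601]), 'moment': array([ 0.0101026 , -0.0201436 , -0.02487532]), 'width': 0.08744667271357215}
top {'vertical_fov': 53.95541847759554, 'cx': 253.8869051120361, 'cy': 193.75423978309956, 'cam_to_world': array([[ 0.00445203,  0.98301257, -0.18348423,  0.3248974 ],
       [-0.9994402 , -0.00171008, -0.03341196, -0.01931379],
       [-0.03315815,  0.18353027,  0.98245467,  1.10779792],
       [ 0.        ,  0.        ,  0.        ,  1.        ]])}
scene {'vertical_fov': 50.45078252495559, 'cx': 263.7367481054152, 'cy': 192.91676682702385, 'cam_to_world': array([[ 0.79381199,  0.27285234, -0.54352013, -0.23598466],
       [-0.60751461,  0.31449864, -0.72939468, -1.00748971],
       [-0.02808071,  0.90919866,  0.41541458,  0.60522676],
       [ 0.        ,  0.        ,  0.        ,  1.        ]])}
```

View pics/top0.png

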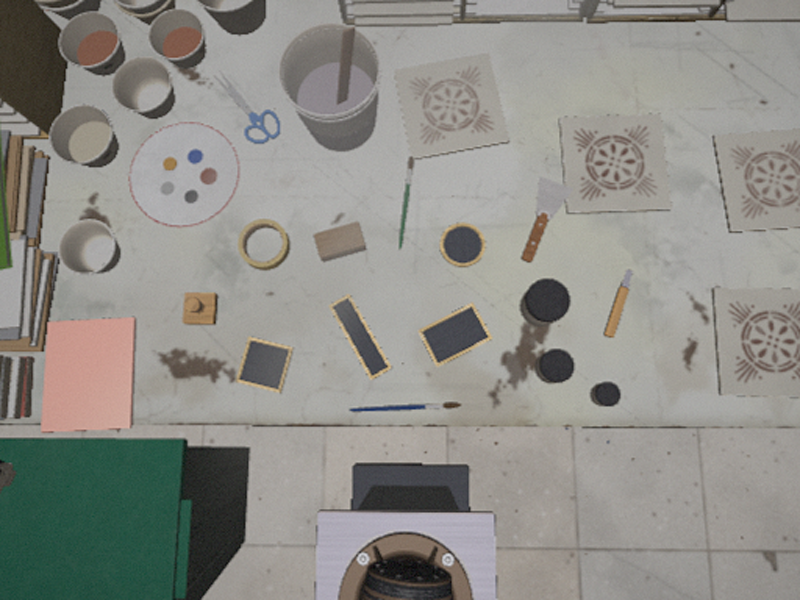

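View pics/scene0.png

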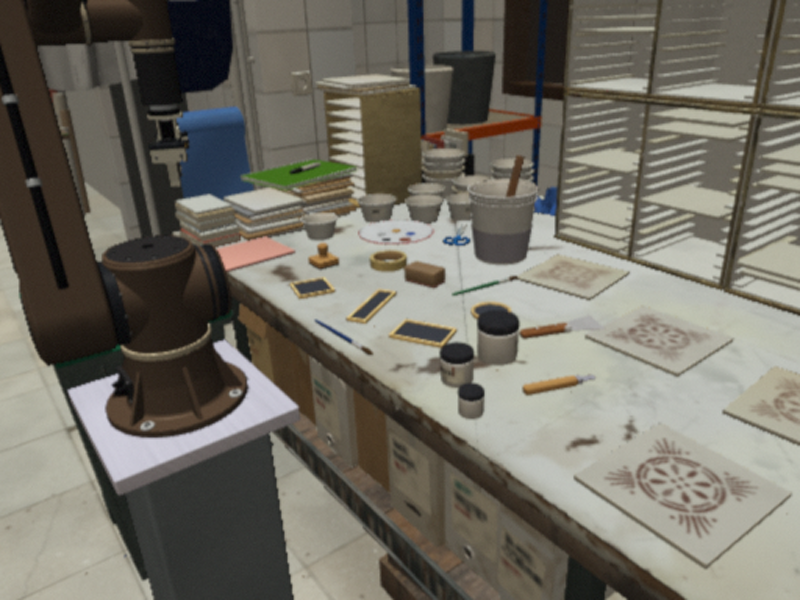

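The top view (800x600) shows these pixel positions:

| Item | Tool | Tray |
|---|---|---|
| Stamp / square tray | (199,308) | (265,364) |
| Knife / narrow tray | (618,304) | (360,337) |
| Block / oblong tray | (340,241) | (455,335) |
| Pot / round tray | (556,365) | (462,244) |

The pot is the middle one of three. The others, at (547,300) and (605,394), are decoys, and so is the scraper at (535,238).

```bash
cat >h.py <<'E'
import cv2,numpy as np,pickle
def proj(f,uv,z):
    "pixels -> world points on plane z"
    uv=np.asarray(uv,float).reshape(-1,2)
    F=f['frame'].shape[0]/2/np.tan(np.radians(f['vertical_fov'])/2)
    d=np.c_[(uv[:,0]-f['cx'])/F,-(uv[:,1]-f['cy'])/F,-np.ones(len(uv))]
    T=f['cam_to_world']; w=d@T[:3,:3].T
    return T[:3,3]+w*((z-T[2,3])/w[:,2])[:,None]
def world(f):
    h,w=f['range_z'].shape; v,u=np.mgrid[:h,:w]
    F=h/2/np.tan(np.radians(f['vertical_fov'])/2); Z=f['range_z']
    c=np.stack([(u-f['cx'])/F*Z,-(v-f['cy'])/F*Z,-Z],-1)
    return c@f['cam_to_world'][:3,:3].T+f['cam_to_world'][:3,3]
def seg(f,kind):
    hsv=cv2.cvtColor(f['frame'],cv2.COLOR_BGR2HSV)
    return (hsv[...,2]<75) if kind=='dark' else (hsv[...,1]>60)&(hsv[...,2]>75)&((hsv[...,0]<30))
def report(f,items):
    W=world(f)
    for name,(u,v),kind,z in items:
        n,L,S,C=cv2.connectedComponentsWithStats(seg(f,kind).astype(np.uint8),connectivity=4)
        u,v=u/1.5625,v/1.5625
        i=min((k for k in range(1,n) if S[k,4]>60),key=lambda k:np.hypot(*(C[k]-[u,v])))
        m=L==i; p=proj(f,np.argwhere(m)[:,::-1],z)[:,:2]
        r=cv2.minAreaRect((p*1000).astype(np.float32))
        b=cv2.boxPoints(r); e=b[1]-b[0],b[2]-b[1]; e=max(e,key=np.linalg.norm)
        print(name,'n',S[i,4],'cen',np.round(np.array(r[0]),1),'mean',np.round(p.mean(0)*1000,1),'size',np.round(sorted(r[1]),1),
          'long dir deg %.1f'%(np.degrees(np.arctan2(e[1],e[0]))%180),'z pct',np.round(np.percentile(W[m][:,2],[5,50,95])*1000,1),'r %.3f'%np.hypot(*r[0]))
TR=[('square',(265,364),'dark',.005),('narrow',(360,337),'dark',.005),('oblong',(455,335),'dark',.005),('round',(462,244),'dark',.005)]
TL=[('block',(340,241),'wood',.039),('stamp',(199,308),'wood',.021),('knife',(616,310),'wood',.012),('pot',(556,365),'dark',.062),('big',(547,300),'dark',.075),('small',(605,394),'dark',.04)]
E
python3 - <<'E'
from h import *
f=pickle.load(open('top.pkl','rb'))
report(f,TR+TL)
vis=f['frame'].copy(); vis[seg(f,'dark')]=(0,0,255); vis[seg(f,'wood')]=(0,255,0)
cv2.imwrite('pics/seg0.png',cv2.resize(vis[120:280,80:450],None,fx=2.1,fy=2.1,interpolation=cv2.INTER_NEAREST))
W=world(f)
for n,(u,v) in dict(bench=(300,300),block=(340,241),stampknob=(195,303),big=(547,300),pot=(556,365),small=(605,394),bucket=(300,60)).items(): print(n,W[int(v/1.5625),int(u/1.5625)].round(3))
E
```

```text
square n 3425 cen [138.2 352.3] mean [146.9 352.6] size [124.6 273.9] long dir deg 179.8 z pct [-777.4 -392.5  -76.8] r 378.448
narrow n 157 cen [223.6  -7.2] mean [230.  -2.] size [ 20.7 206.4] long dir deg 89.7 z pct [-762.5 -752.9 -745. ] r 223.669
oblong n 613 cen [ 535.4 -265.4] mean [ 535.5 -264.2] size [78.9 82.6] long dir deg 141.7 z pct [74.5 79.6 82.8] r 597.564
round n 613 cen [ 535.4 -265.4] mean [ 535.5 -264.2] size [78.9 82.6] long dir deg 141.7 z pct [74.5 79.6 82.8] r 597.564
block n 323 cen [637.8 270.7] mean [637.  268.6] size [92.7 96.1] long dir deg 2.2 z pct [ 8.  24.1 28.4] r 692.854
stamp n 414 cen [518.9 393.1] mean [518.8 392.9] size [60.2 60.7] long dir deg 90.0 z pct [13.9 21.6 58.1] r 650.978
knife n 210 cen [ 513.  -391.1] mean [ 512.7 -391. ] size [17.7 99.9] long dir deg 159.6 z pct [ 9.1 14.4 18. ] r 645.075
pot n 372 cen [ 407.6 -262.1] mean [ 407.8 -262.8] size [54.7 59.8] long dir deg 90.2 z pct [55.9 61.1 64.1] r 484.602
big n 613 cen [ 522.  -249.7] mean [ 522.1 -248.7] size [73.9 77.3] long dir deg 141.7 z pct [74.5 79.6 82.8] r 578.712
small n 204 cen [ 360.1 -355.1] mean [ 360.2 -354.9] size [41.6 42.7] long dir deg 114.0 z pct [36.1 43.9 46.6] r 505.717
bench [0.537 0.204 0.003]
block [0.644 0.127 0.038]
stampknob [0.524 0.389 0.057]
big [ 0.521 -0.249  0.079]
pot [ 0.411 -0.263  0.058]
small [ 0.359 -0.351  0.046]
bucket [0.964 0.194 0.13 ]
```

View pics/seg0.png

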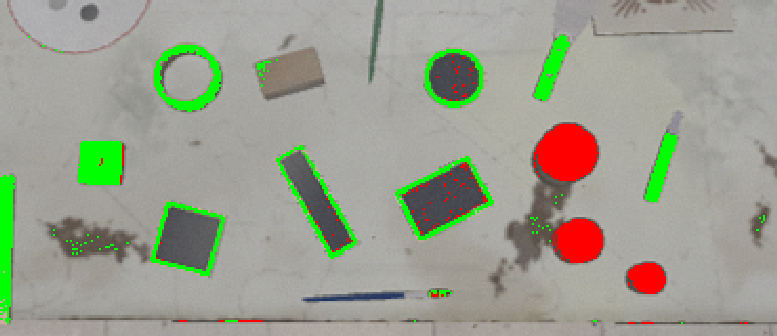

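The segmentation matches the trays by their lips and most tools. The dull block and the dark inlays need other cues, so I'll use the lips (z = 9 mm) and the height map.

```bash
cat >>h.py <<'E'
def rect(p):
    r=cv2.minAreaRect((np.asarray(p)[:,:2]*1000).astype(np.float32)); b=cv2.boxPoints(r)
    e=max((b[1]-b[0],b[2]-b[1]),key=np.linalg.norm)
    return np.round(r[0],1),np.round(sorted(r[1]),1),round(float(np.degrees(np.arctan2(e[1],e[0]))%180),1)
def blob(f,mask,uv,z):
    n,L,S,C=cv2.connectedComponentsWithStats(mask.astype(np.uint8),connectivity=8)
    u,v=np.array(uv)/1.5625
    i=min((k for k in range(1,n) if S[k,4]>40),key=lambda k:np.hypot(*(C[k]-[u,v])))
    m=(L==i)
    return rect(proj(f,np.argwhere(m)[:,::-1],z)),m
def plan(x,y,z,yaw,s):
    "tool-axis offset (cm) and turn (deg) to bring grasp point to xyz (m), tool down at yaw (deg)"
    from scipy.spatial.transform import Rotation as R
    Rm=R.from_euler('xyz',s['ee_rot']).as_matrix()
    d=np.array([x,y,z+.159])-s['eef_pos']; y0=np.degrees(s['ee_rot'][2])
    t=-((yaw-y0+90)%180-90)
    return np.round(Rm.T@d*100,2),round(t,1),'r %.3f'%np.hypot(x,y)
E
cat >m.py <<'E'
from h import *
def measure(f):
    W=world(f); wood=seg(f,'wood'); z=W[...,2]
    for n,uv in dict(square=(265,364),narrow=(360,337),oblong=(455,335),round=(462,244)).items(): print(n,*blob(f,wood,uv,.009)[0])
    hi=z>.028
    for n,uv,h,m in (('block',(340,241),.039,(z>.030)),('stamp',(199,308),.021,wood&(z>.008)),('knob',(196,303),.056,z>.045),
        ('knife',(616,310),.013,wood),('pot',(556,365),.062,z>.052)):
        r,mm=blob(f,m,uv,h); print(n,*r,'z',np.round(np.percentile(z[mm],[10,50,90])*1e3,1))
E
python3 - <<'E'
from m import *
from station import *
f=pickle.load(open('top.pkl','rb')); measure(f)
E
```

```text
square [414.1 267.2] [86.7 88.4] 76.0
narrow [466.8  88.2] [ 45.  162.8] 30.5
oblong [470.4 -90.4] [ 77.2 118. ] 116.7
round [ 644.2 -106.8] [81.2 84.3] 179.5
block [647.3 128.1] [51.7 89.7] 106.3 z [36.2 39.1 41.8]
stamp [518.9 393. ] [60.1 60.7] 89.9 z [18.2 21.7 56. ]
knob [519.8 392.4] [25.9 27.8] 47.1 z [49.8 56.  60.2]
knife [ 512.8 -390.7] [17.7 99.8] 159.6 z [10.5 14.4 17.2]
pot [ 409.2 -261.8] [58.  59.8] 87.2 z [58.4 61.2 63.5]
```

```bash
python3 - <<'E'
from h import *
from station import *
s=get_state()
print(plan(.5195,.3927,.14,0,s)); print(plan(.5195,.3927,.046,0,s))
E
```

```text
(array([33.69, 11.73, 10.5 ]), np.float64(-21.8), 'r 0.651')
(array([33.69, 11.72, 19.9 ]), np.float64(-21.8), 'r 0.651')
```

Emit:
{"op": "send_rows", "data": {
  "motion": [
    {"offset":[4,1.4,1],"turn":-3},
    {"offset":[8.5,3,2.5],"turn":-6},
    {"offset":[13,4.5,4],"turn":-9},
    {"offset":[17.5,6,5.5],"turn":-12},
    {"offset":[22,7.6,7],"turn":-15},
    {"offset":[26.5,9.2,8.5],"turn":-18},
    {"offset":[31,10.8,9.5],"turn":-21},
    {"offset":[33.7,11.7,10.5],"turn":-21.8}
  ],
  "hand": 1
}}

```text
t: 0.9
eef_pos: [0.5217, 0.3907, 0.2986]
ee_rot: [3.14, 0.001, 0.001]
force: [0.2, 0.5, 0.3]
width: 0.0875
```

```bash
python3 - <<'E'
from h import *
from station import *
grab_frame('top')
s=get_state(); print(s['t'],s['eef_pos'],s['ee_rot'],s['force'])
print(plan(.5195,.3927,.046,0,s))
E
```

```text
0.95 [0.52323899 0.38860174 0.2966634 ] [ 3.13827184e+00  2.32282518e-03 -1.30616957e-03] [ 1.72936225 -1.00212664 -0.49966352]
(array([-0.35, -0.44,  9.17]), np.float64(-0.1), 'r 0.651')
```

Emit:
{"op": "send_rows", "data": {
  "motion": [
    {"offset":[0,0,2],"turn":0},
    {"offset":[0,0,4],"turn":0},
    {"offset":[0,0,6],"turn":0},
    {"offset":[0,0,7.5],"turn":0},
    {"offset":[0,0,8.7],"turn":0},
    {"offset":[0,0,9.4],"turn":0},
    {"offset":[0,0,9.4],"turn":0},
    {"offset":[0,0,9.4],"turn":0}
  ],
  "hand": 1
}}

```text
t: 1.75
eef_pos: [0.52, 0.3936, 0.2062]
ee_rot: [-3.141, -0.001, 0.001]
force: [0.0, 0.3, 0.2]
width: 0.0875
```

```bash
python3 - <<'E'
from m import *
from station import *
f=grab_frame('scene')
s=get_state(); print(s['t'],s['eef_pos'],s['ee_rot'],s['force'])
print(plan(.5195,.3927,.046,0,s))
cv2.imwrite('pics/s1.png',cv2.resize(f['frame'][100:230,120:300],None,fx=4,fy=4,interpolation=cv2.INTER_CUBIC))
E
```

```text
1.8 [0.52008996 0.39361731 0.2064639 ] [-3.14069649e+00 -8.84375079e-04  9.52497746e-04] [ 0.02791139 -0.35211597  0.26378285]
(array([-0.06,  0.09,  0.15]), np.float64(0.1), 'r 0.651')
```

View pics/s1.png

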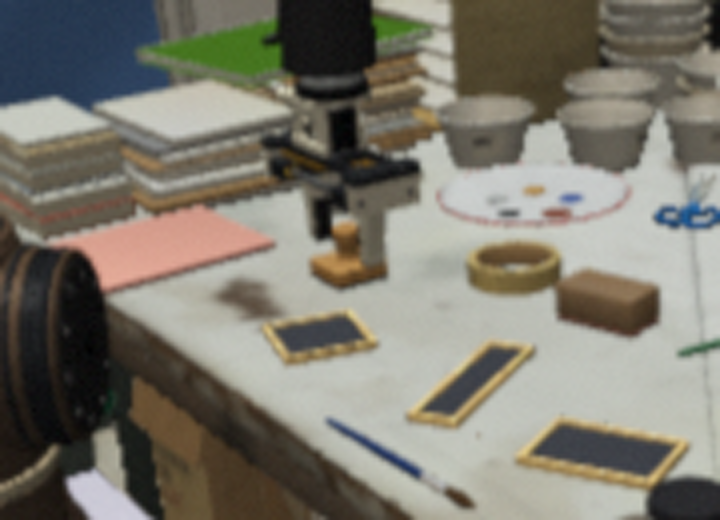

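The fingers straddle the knob at crop (347,240), clear of the block below. Now I'll close.

Emit:
{"op": "send_rows", "data": {
  "motion": [
    {"offset":[0,0,0],"turn":0},
    {"offset":[0,0,0],"turn":0},
    {"offset":[0,0,0],"turn":0},
    {"offset":[0,0,0],"turn":0},
    {"offset":[0,0,0],"turn":0},
    {"offset":[0,0,0],"turn":0},
    {"offset":[0,0,0],"turn":0},
    {"offset":[0,0,0],"turn":0}
  ],
  "hand": -1,
  "squeeze": 25
}}

```text
t: 2.6
eef_pos: [0.5199, 0.3933, 0.2056]
ee_rot: [3.142, 0.0, 0.001]
force: [-0.6, -0.8, -0.1]
width: 0.0294
```

```bash
python3 - <<'E'
from h import *
from station import *
s=get_state(); print(s['t'],s['eef_pos'],s['ee_rot'],s['force'],s['width'])
print(plan(.4141,.2672,.10,-14,s),plan(.4141,.2672,.0525,-14,s))
E
```

```text
2.6 [0.51985891 0.39328146 0.20562297] [3.14152008e+00 7.61641650e-05 6.71267928e-04] [-0.56697123 -0.75240165 -0.14017349] 0.02936565263104134
(array([-10.58,  12.6 ,  -5.34]), np.float64(14.0), 'r 0.493') (array([-10.58,  12.6 ,  -0.59]), np.float64(14.0), 'r 0.493')
```

Emit:
{"op": "send_rows", "data": {
  "motion": [
    {"offset":[0,0,-1.5],"turn":0},
    {"offset":[0,0,-4],"turn":0},
    {"offset":[-1.5,1.8,-5.5],"turn":2},
    {"offset":[-4,4.8,-5.5],"turn":5},
    {"offset":[-6.5,7.8,-5.5],"turn":8.5},
    {"offset":[-9,10.7,-5.5],"turn":12},
    {"offset":[-10.3,12.3,-5.5],"turn":14},
    {"offset":[-10.6,12.6,-5.5],"turn":14}
  ]
}}

```text
t: 3.4
eef_pos: [0.4125, 0.2652, 0.2619]
ee_rot: [-3.141, 0.0, -0.245]
force: [0.3, 0.7, -0.2]
width: 0.0269
```

Emit:
{"op": "send_rows", "data": {
  "motion": [
    {"offset":[0,0,0],"turn":0},
    {"offset":[0,0,1.5],"turn":0},
    {"offset":[0,0,3],"turn":0},
    {"offset":[0,0,4],"turn":0},
    {"offset":[0,0,4.6],"turn":0},
    {"offset":[0,0,4.8],"turn":0},
    {"offset":[0,0,4.8],"turn":0}
  ]
}}

```text
t: 4.1
eef_pos: [0.4142, 0.2675, 0.2126]
ee_rot: [3.141, 0.0, -0.243]
force: [-0.3, 0.4, -1.3]
width: 0.0273
```

```bash
python3 - <<'E'
from h import *
from station import *
f=grab_frame('scene')
s=get_state(); print(s['t'],s['eef_pos'],s['ee_rot'],s['force'],s['width'])
print(plan(.4141,.2672,.0516,-14,s))
cv2.imwrite('pics/s2.png',cv2.resize(f['frame'][130:210,140:260],None,fx=5,fy=5,interpolation=cv2.INTER_CUBIC))
E
```

```text
4.15 [0.41417266 0.26747981 0.21286758] [-3.14146773e+00 -1.83842533e-04 -2.43406675e-01] [0.54954721 0.02828799 0.0718478 ] 0.02704343194386441
(array([-0.  ,  0.03,  0.23]), np.float64(0.1), 'r 0.493')
```

View pics/s2.png

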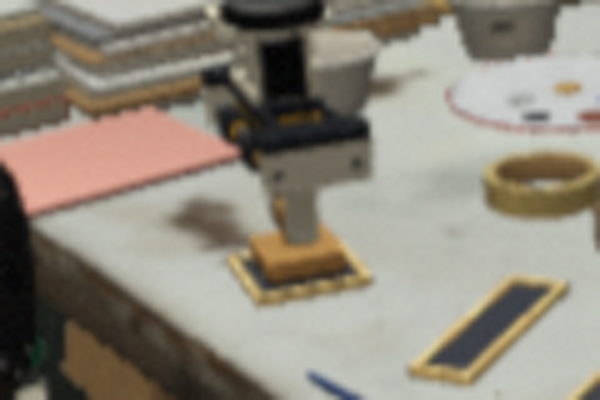

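The stamp at crop (297,252) hovers centred and square over its tray. Next: lower 2 mm, release, lift.

Emit:
{"op": "send_rows", "data": {
  "motion": [
    {"offset":[0,0,0.2],"turn":0},
    {"offset":[0,0,0.2],"turn":0},
    {"offset":[0,0,0.2],"turn":0}
  ]
}}

```text
t: 4.45
eef_pos: [0.414, 0.2673, 0.211]
ee_rot: [-3.141, -0.0, -0.244]
force: [0.4, 0.1, -0.8]
width: 0.0279
```

Emit:
{"op": "send_rows", "data": {
  "motion": [
    {"offset":[0,0,0],"turn":0},
    {"offset":[0,0,0],"turn":0},
    {"offset":[0,0,0],"turn":0},
    {"offset":[0,0,0],"turn":0},
    {"offset":[0,0,-2],"turn":0},
    {"offset":[0,0,-5],"turn":0},
    {"offset":[0,0,-8],"turn":0},
    {"offset":[0,0,-10],"turn":0}
  ],
  "hand": 1
}}

```text
t: 5.25
eef_pos: [0.4141, 0.2674, 0.3127]
ee_rot: [-3.14, -0.001, -0.243]
force: [-0.5, 0.0, 0.4]
width: 0.0845
```

```bash
python3 - <<'E'
from h import *
from station import *
s=get_state(); print(s['t'],s['eef_pos'],s['ee_rot'],s['q'],s['width'])
# block long dir 106.3 -> jaw along short dir 16.3; tool y=(sin yaw,-cos yaw) dir = yaw-90 -> yaw 106.3 mod 180 
print(plan(.6473,.1281,.14,106.3,s),plan(.6473,.1281,.034,106.3,s))
E
```

```text
5.25 [0.41414035 0.26739177 0.31273882] [-3.13987512e+00 -9.93414727e-04 -2.43404383e-01] [ 9.73092346e-01  1.42504863e-01 -5.10540024e-01  4.23484837e-04
 -9.15795981e-01  3.54042809e-01] 0.08451786375010455
(array([25.98,  7.9 ,  1.39]), np.float64(59.8), 'r 0.660') (array([25.97,  7.92, 11.99]), np.float64(59.8), 'r 0.660')
```

Emit:
{"op": "send_rows", "data": {
  "motion": [
    {"offset":[2,0.6,0],"turn":8},
    {"offset":[6,1.8,0],"turn":16},
    {"offset":[10.5,3.2,0.3],"turn":24},
    {"offset":[15,4.6,0.6],"turn":32},
    {"offset":[19.5,6,0.9],"turn":40},
    {"offset":[23.5,7.2,1.2],"turn":48},
    {"offset":[25.6,7.8,1.4],"turn":56},
    {"offset":[26,7.9,1.4],"turn":59.8}
  ]
}}

```text
t: 6.05
eef_pos: [0.6491, 0.1259, 0.2952]
ee_rot: [3.14, -0.001, -1.295]
force: [-1.6, -0.3, 0.5]
width: 0.0875
```

Emit:
{"op": "send_rows", "data": {
  "motion": [
    {"offset":[0,0,0],"turn":0},
    {"offset":[0,0,2.5],"turn":0},
    {"offset":[0,0,5],"turn":0},
    {"offset":[0,0,7.5],"turn":0},
    {"offset":[0,0,9.5],"turn":0},
    {"offset":[0,0,10.5],"turn":0},
    {"offset":[0,0,10.5],"turn":0}
  ]
}}

```text
t: 6.75
eef_pos: [0.6464, 0.128, 0.1904]
ee_rot: [3.139, -0.0, -1.286]
force: [-1.0, 0.2, -0.3]
width: 0.0878
```

```bash
python3 - <<'E'
from h import *
from station import *
f=grab_frame('scene')
s=get_state(); print(s['t'],s['eef_pos'],s['ee_rot'],s['force'],s['width'])
print(plan(.6473,.1281,.034,106.3,s))
cv2.imwrite('pics/s3.png',cv2.resize(f['frame'][130:230,200:320],None,fx=5,fy=5,interpolation=cv2.INTER_CUBIC))
E
```

```text
6.8 [0.64703118 0.12813496 0.19171118] [ 3.14098984e+00 -2.67394657e-04 -1.28575476e+00] [-0.16094328  0.02179351  0.22040544] 0.08762766604723658
(array([ 0.01, -0.02, -0.13]), np.float64(0.0), 'r 0.660')
```

View pics/s3.png

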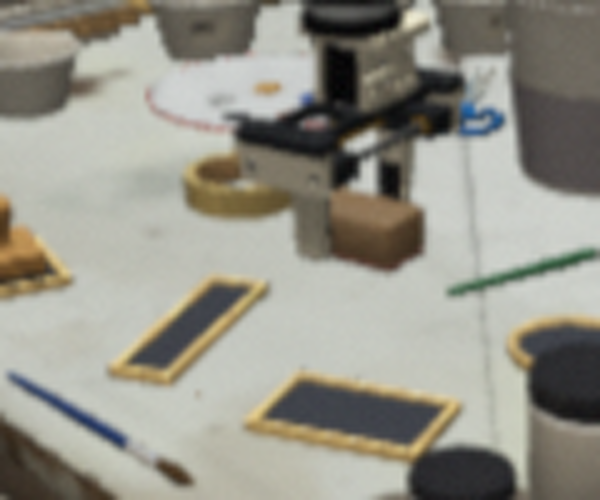

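The fingers stand either side of the block at crop (375,225). Now I'll close on it.

Emit:
{"op": "send_rows", "data": {
  "motion": [
    {"offset":[0,0,0],"turn":0},
    {"offset":[0,0,0],"turn":0},
    {"offset":[0,0,0],"turn":0},
    {"offset":[0,0,0],"turn":0},
    {"offset":[0,0,0],"turn":0},
    {"offset":[0,0,0],"turn":0},
    {"offset":[0,0,0],"turn":0}
  ],
  "hand": -1
}}

```text
t: 7.5
eef_pos: [0.6473, 0.1278, 0.1919]
ee_rot: [-3.141, -0.0, -1.287]
force: [-1.0, -0.4, 2.7]
width: 0.0499
```

```bash
python3 - <<'E'
from h import *
from station import *
s=get_state(); print(s['t'],s['eef_pos'],s['ee_rot'],s['force'],s['width'])
print(plan(.4704,-.0904,.10,116.7,s))
E
```

```text
7.5 [0.64726232 0.12780982 0.19190344] [-3.14139430e+00 -4.65943677e-05 -1.28727111e+00] [-0.98362379 -0.37117596  2.70005537] 0.049873447182360794
(array([16.  , 23.08, -6.71]), np.float64(-10.5), 'r 0.479')
```

Emit:
{"op": "send_rows", "data": {
  "motion": [
    {"offset":[0,0,-2],"turn":0},
    {"offset":[0,0,-5],"turn":0},
    {"offset":[1.8,2.6,-6.7],"turn":-1},
    {"offset":[4.5,6.5,-6.7],"turn":-3},
    {"offset":[7.2,10.4,-6.7],"turn":-5},
    {"offset":[9.9,14.3,-6.7],"turn":-7},
    {"offset":[12.6,18.2,-6.7],"turn":-9},
    {"offset":[14.8,21.4,-6.7],"turn":-10.5}
  ]
}}

```text
t: 8.3
eef_pos: [0.4811, -0.0757, 0.2586]
ee_rot: [3.141, 0.0, -1.103]
force: [1.4, 0.3, -1.0]
width: 0.0497
```

Emit:
{"op": "send_rows", "data": {
  "motion": [
    {"offset":[1.36,1.4,0],"turn":0},
    {"offset":[1.36,1.4,0],"turn":0},
    {"offset":[1.36,1.4,0],"turn":0}
  ]
}}

```text
t: 8.6
eef_pos: [0.4768, -0.0929, 0.2589]
ee_rot: [-3.141, -0.0, -1.105]
force: [0.6, 1.2, -0.3]
width: 0.0498
```

```bash
python3 - <<'E'
from h import *
from station import *
grab_frame('scene')
s=get_state(); print(s['t'],s['eef_pos'],s['ee_rot'],s['force'],s['width'])
print(plan(.4704,-.0904,.0379,116.7,s))
E
```

```text
8.65 [ 0.47712177 -0.09239738  0.25877384] [-3.14108098e+00 -1.54179884e-04 -1.10445340e+00] [-0.64294378 -0.03125676  0.13812054] 0.049803431279628635
(array([-0.48,  0.51,  6.19]), np.float64(0.0), 'r 0.479')
```

Emit:
{"op": "send_rows", "data": {
  "motion": [
    {"offset":[-0.48,0.5,1],"turn":0},
    {"offset":[-0.48,0.5,2.5],"turn":0},
    {"offset":[-0.48,0.5,4],"turn":0},
    {"offset":[-0.48,0.5,5.2],"turn":0},
    {"offset":[-0.48,0.5,5.8],"turn":0},
    {"offset":[-0.48,0.5,6.0],"turn":0},
    {"offset":[-0.48,0.5,6.1],"turn":0},
    {"offset":[-0.48,0.5,6.1],"turn":0}
  ]
}}

```text
t: 9.45
eef_pos: [0.4703, -0.0903, 0.1979]
ee_rot: [-3.141, -0.0, -1.104]
force: [-0.3, -0.2, -0.4]
width: 0.0497
```

```bash
python3 - <<'E'
from h import *
from station import *
f=grab_frame('scene')
s=get_state(); print(s['t'],s['eef_pos'],s['ee_rot'],s['force'],s['width'])
print(plan(.4704,-.0904,.0379,116.7,s))
cv2.imwrite('pics/s4.png',cv2.resize(f['frame'][130:250,210:350],None,fx=5,fy=5,interpolation=cv2.INTER_CUBIC))
E
```

```text
9.5 [ 0.47033799 -0.09041556  0.19802403] [-3.14090758e+00 -2.35262283e-04 -1.10388680e+00] [-0.59054692  0.30864887 -0.52153072] 0.04998505714000779
(array([ 0.  , -0.01,  0.11]), np.float64(0.1), 'r 0.479')
```

View pics/s4.png

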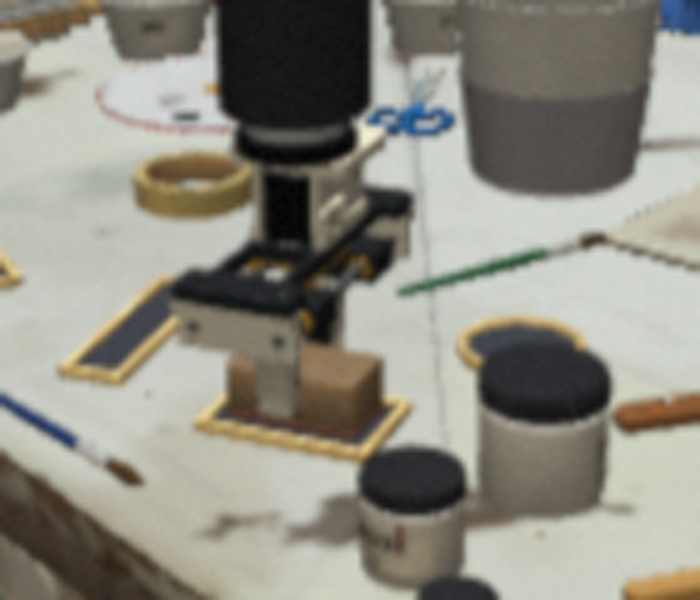

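The block sits over the oblong tray at crop (305,400), inside the lip. Now I'll lower the last millimetre, release and lift.

Emit:
{"op": "send_rows", "data": {
  "motion": [
    {"offset":[0,0,0.1],"turn":0},
    {"offset":[0,0,0.1],"turn":0}
  ]
}}

```text
t: 9.7
eef_pos: [0.4702, -0.0906, 0.1969]
ee_rot: [-3.141, -0.0, -1.104]
force: [-0.6, -0.2, -2.2]
width: 0.0497
```

Emit:
{"op": "send_rows", "data": {
  "motion": [
    {"offset":[0,0,0],"turn":0},
    {"offset":[0,0,0],"turn":0},
    {"offset":[0,0,0],"turn":0},
    {"offset":[0,0,0],"turn":0},
    {"offset":[0,0,-3],"turn":0},
    {"offset":[0,0,-7],"turn":0},
    {"offset":[0,0,-10],"turn":0},
    {"offset":[0,0,-12],"turn":0}
  ],
  "hand": 1
}}

```text
t: 10.5
eef_pos: [0.4704, -0.0905, 0.3192]
ee_rot: [-3.139, -0.001, -1.104]
force: [-0.6, 0.5, -0.6]
width: 0.0878
```

```bash
python3 - <<'E'
from m import *
from station import *
s=get_state(); print(s['t'],s['eef_pos'],s['ee_rot'],s['width'])
W=world(pickle.load(open('top.pkl','rb')))
# pot: approach with yaw -63 kept (jaw dir -153/27): neighbour directions
for n,p in (('big',(.522,-.249)),('small',(.36,-.353))): print(n,np.degrees(np.arctan2(p[1]+.2618,p[0]-.4092)))
for yaw in(-63.3,-30,0,-45): print(yaw,plan(.4092,-.2618,.18,yaw,s),plan(.4092,-.2618,.047,yaw,s))
E
```

```text
10.5 [ 0.47043899 -0.09052064  0.31916056] [-3.13884700e+00 -1.04224772e-03 -1.10380821e+00] 0.0878458928952202
big 6.4739559686723
small -118.34569362307667
-63.3 (array([12.54, 13.17, -2.01]), np.float64(0.1), 'r 0.486') (array([12.53, 13.21, 11.29]), np.float64(0.1), 'r 0.486')
-30 (array([12.54, 13.17, -2.01]), np.float64(-33.2), 'r 0.486') (array([12.53, 13.21, 11.29]), np.float64(-33.2), 'r 0.486')
0 (array([12.54, 13.17, -2.01]), np.float64(-63.2), 'r 0.486') (array([12.53, 13.21, 11.29]), np.float64(-63.2), 'r 0.486')
-45 (array([12.54, 13.17, -2.01]), np.float64(-18.2), 'r 0.486') (array([12.53, 13.21, 11.29]), np.float64(-18.2), 'r 0.486')
```

Emit:
{"op": "send_rows", "data": {
  "motion": [
    {"offset":[1,1,0],"turn":8.5},
    {"offset":[3,3.2,0],"turn":17},
    {"offset":[5.2,5.5,0],"turn":25.5},
    {"offset":[7.4,7.8,0],"turn":34},
    {"offset":[9.5,10,0],"turn":42.5},
    {"offset":[11.3,11.9,0],"turn":51},
    {"offset":[12.4,13,0],"turn":59.5},
    {"offset":[12.5,13.2,0],"turn":68}
  ]
}}

```text
t: 11.3
eef_pos: [0.4077, -0.263, 0.3165]
ee_rot: [3.141, -0.0, -2.299]
force: [0.0, -0.5, -0.5]
width: 0.0877
```

Emit:
{"op": "send_rows", "data": {
  "motion": [
    {"offset":[0,0,0],"turn":0},
    {"offset":[0,0,0],"turn":0}
  ]
}}

```text
t: 11.5
eef_pos: [0.4084, -0.2615, 0.3167]
ee_rot: [3.142, -0.0, -2.287]
force: [-0.9, 0.3, -0.5]
width: 0.0875
```

```bash
python3 - <<'E'
from h import *
from station import *
f=grab_frame('scene')
s=get_state(); print(s['t'],s['eef_pos'],s['ee_rot'],s['q'],s['width'])
print(plan(.4092,-.2618,.047,-131,s))
E
```

```text
11.55 [ 0.40858583 -0.26135841  0.31668369] [-3.14151273e+00  7.15819461e-05 -2.28656882e+00] [-1.62535144e-01  1.25430466e-01 -5.20460247e-01 -2.36811712e-05
 -9.24800002e-01 -5.53223096e-01] 0.08786133450879538
(array([-1.000e-02, -7.000e-02,  1.107e+01]), np.float64(-0.0), 'r 0.486')
```

Emit:
{"op": "send_rows", "data": {
  "motion": [
    {"offset":[0,0,2],"turn":0},
    {"offset":[0,0,4.5],"turn":0},
    {"offset":[0,0,7],"turn":0},
    {"offset":[0,0,9],"turn":0},
    {"offset":[0,0,10.5],"turn":0},
    {"offset":[0,0,11],"turn":0},
    {"offset":[0,0,11],"turn":0},
    {"offset":[0,0,11],"turn":0}
  ]
}}

```text
t: 12.35
eef_pos: [0.409, -0.2615, 0.2073]
ee_rot: [-3.141, 0.0, -2.289]
force: [-0.0, -0.4, -0.5]
width: 0.0875
```

Emit:
{"op": "send_rows", "data": {
  "motion": [
    {"offset":[0,0,0],"turn":0},
    {"offset":[0,0,0],"turn":0},
    {"offset":[0,0,0],"turn":0},
    {"offset":[0,0,0],"turn":0},
    {"offset":[0,0,0],"turn":0},
    {"offset":[0,0,0],"turn":0}
  ],
  "hand": -1
}}

```text
t: 12.95
eef_pos: [0.4089, -0.2617, 0.2071]
ee_rot: [-3.141, 0.0, -2.291]
force: [0.7, -0.7, 5.1]
width: 0.0586
```

```bash
python3 - <<'E'
from h import *
from station import *
s=get_state(); print(s['t'],s['eef_pos'],s['ee_rot'],s['force'],s['width'])
print(plan(.6442,-.1068,.15,-131,s))
E
```

```text
12.95 [ 0.40886716 -0.2616854   0.20707657] [-3.14057804e+00  3.83614466e-04 -2.29065011e+00] [ 0.71223092 -0.72894972  5.13107678] 0.05857218957042142
(array([-27.16,  -7.49, -10.17]), np.float64(-0.2), 'r 0.653')
```

Emit:
{"op": "send_rows", "data": {
  "motion": [
    {"offset":[0,0,-2],"turn":0},
    {"offset":[0,0,-5],"turn":0},
    {"offset":[0,0,-8.5],"turn":0},
    {"offset":[-2,-0.55,-10],"turn":0},
    {"offset":[-6,-1.65,-10],"turn":0},
    {"offset":[-10,-2.75,-10],"turn":0},
    {"offset":[-14,-3.85,-10],"turn":0},
    {"offset":[-18,-5,-10],"turn":0}
  ]
}}

```text
t: 13.75
eef_pos: [0.5654, -0.1581, 0.3062]
ee_rot: [3.14, -0.001, -2.291]
force: [-0.1, -0.4, -1.0]
width: 0.0587
```

Emit:
{"op": "send_rows", "data": {
  "motion": [
    {"offset":[-4,-1.1,0],"turn":0},
    {"offset":[-7,-1.9,0],"turn":0},
    {"offset":[-8.8,-2.4,0],"turn":0},
    {"offset":[-9.15,-2.5,0],"turn":0},
    {"offset":[-9.15,-2.5,0],"turn":0},
    {"offset":[-9.15,-2.5,0],"turn":0}
  ]
}}

```text
t: 14.35
eef_pos: [0.643, -0.1074, 0.3062]
ee_rot: [3.14, -0.001, -2.291]
force: [-0.7, -0.4, -1.2]
width: 0.0585
```

```bash
python3 - <<'E'
from h import *
from station import *
f=grab_frame('top')
s=get_state(); print(s['t'],s['eef_pos'],s['ee_rot'],s['force'],s['width'])
print(plan(.6442,-.1068,.0531,-131,s))
E
```

```text
14.4 [ 0.64300165 -0.10752136  0.3064806 ] [ 3.14087909e+00 -5.61883314e-04 -2.29159378e+00] [ 0.64653548 -0.02033421 -2.7347311 ] 0.05862871230025437
(array([-0.14, -0.05,  9.44]), np.float64(-0.3), 'r 0.653')
```

Emit:
{"op": "send_rows", "data": {
  "motion": [
    {"offset":[-0.1,0,2],"turn":0},
    {"offset":[-0.1,0,4.5],"turn":0},
    {"offset":[-0.1,0,6.5],"turn":0},
    {"offset":[-0.1,0,8],"turn":0},
    {"offset":[-0.1,0,8.9],"turn":0},
    {"offset":[-0.1,0,9.2],"turn":0},
    {"offset":[-0.1,0,9.2],"turn":0},
    {"offset":[-0.1,0,9.2],"turn":0}
  ]
}}

```text
t: 15.2
eef_pos: [0.645, -0.1062, 0.2156]
ee_rot: [-3.141, 0.001, -2.291]
force: [-0.6, 0.3, -1.1]
width: 0.0582
```

```bash
python3 - <<'E'
from h import *
from station import *
f=grab_frame('scene')
s=get_state(); print(s['t'],s['eef_pos'],s['ee_rot'],s['force'],s['width'])
print(plan(.6442,-.1068,.0531,-131,s))
cv2.imwrite('pics/s5.png',cv2.resize(f['frame'][150:260,250:380],None,fx=5,fy=5,interpolation=cv2.INTER_CUBIC))
E
```

```text
15.25 [ 0.64496601 -0.10616214  0.21567575] [-3.14040445e+00  1.06013548e-03 -2.29071514e+00] [-0.74416058  1.18742178 -0.57849819] 0.05833568637656788
(array([0.1 , 0.02, 0.36]), np.float64(-0.2), 'r 0.653')
```

View pics/s5.png

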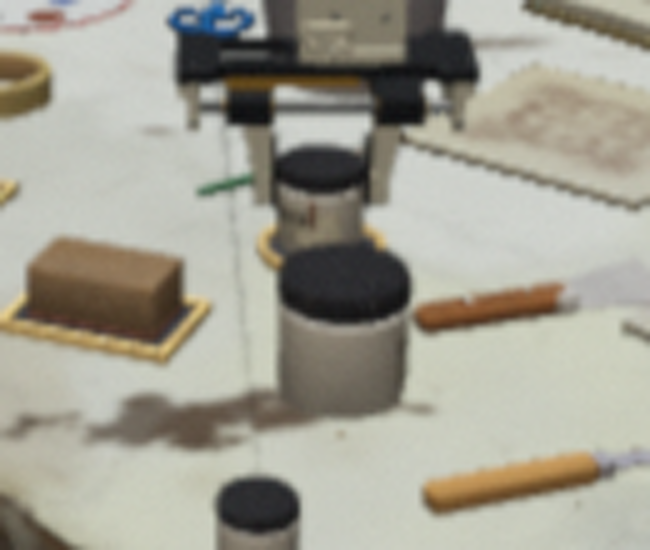

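The pot at crop (320,200) is centred over the ring, and the block is seated in its tray. I'll lower and release.

Emit:
{"op": "send_rows", "data": {
  "motion": [
    {"offset":[0.1,0,0.2],"turn":0},
    {"offset":[0.1,0,0.35],"turn":0},
    {"offset":[0.1,0,0.35],"turn":0},
    {"offset":[0.1,0,0.35],"turn":0}
  ]
}}

```text
t: 15.65
eef_pos: [0.644, -0.1069, 0.2122]
ee_rot: [-3.141, 0.001, -2.291]
force: [-2.2, 0.2, 5.7]
width: 0.0584
```

Emit:
{"op": "send_rows", "data": {
  "motion": [
    {"offset":[0,0,0],"turn":0},
    {"offset":[0,0,0],"turn":0},
    {"offset":[0,0,0],"turn":0},
    {"offset":[0,0,0],"turn":0},
    {"offset":[0,0,-2],"turn":0},
    {"offset":[0,0,-5],"turn":0},
    {"offset":[0,0,-8],"turn":0},
    {"offset":[0,0,-10],"turn":0}
  ],
  "hand": 1
}}

```text
t: 16.45
eef_pos: [0.6443, -0.107, 0.3134]
ee_rot: [-3.14, 0.001, -2.291]
force: [-0.2, 0.1, 0.2]
width: 0.0873
```

```bash
python3 - <<'E'
from h import *
from station import *
s=get_state(); print(s['t'],s['eef_pos'],s['ee_rot'],s['width'])
# knife axis 159.6 (= -20.4, blade towards +x). handle centre 512.8,-390.7
print(plan(.5128,-.3907,.14,159.6,s),plan(.5128,-.3907,.026,159.6,s))
E
```

```text
16.45 [ 0.64430941 -0.10697644  0.31337272] [-3.13989318e+00  1.27725661e-03 -2.29063718e+00] 0.08733304856839673
(array([30.01, -8.81,  1.41]), np.float64(69.2), 'r 0.645') (array([30.02, -8.79, 12.81]), np.float64(69.2), 'r 0.645')
```

Emit:
{"op": "send_rows", "data": {
  "motion": [
    {"offset":[2,-0.6,0],"turn":8.5},
    {"offset":[6.5,-2,0.2],"turn":17},
    {"offset":[11,-3.3,0.4],"turn":25.5},
    {"offset":[15.5,-4.6,0.7],"turn":34},
    {"offset":[20,-5.9,1],"turn":42.5},
    {"offset":[24.5,-7.2,1.2],"turn":51},
    {"offset":[28.5,-8.4,1.4],"turn":59.5},
    {"offset":[30,-8.8,1.4],"turn":68}
  ]
}}

```text
t: 17.25
eef_pos: [0.5102, -0.3934, 0.2966]
ee_rot: [-3.141, -0.001, 2.796]
force: [-0.6, -0.3, -0.1]
width: 0.0877
```

Emit:
{"op": "send_rows", "data": {
  "motion": [
    {"offset":[0,0,0],"turn":1.2},
    {"offset":[0,0,0],"turn":1.2},
    {"offset":[0,0,0],"turn":1.2}
  ]
}}

```text
t: 17.55
eef_pos: [0.5127, -0.3898, 0.2972]
ee_rot: [3.142, 0.0, 2.788]
force: [-0.0, 0.7, -0.2]
width: 0.0877
```

```bash
python3 - <<'E'
from m import *
from station import *
f=grab_frame('top')
s=get_state(); print(s['t'],s['eef_pos'],s['ee_rot'],s['q'],s['width'])
print(plan(.5142,-.404,.026,159.6,s))
W=world(f)
m=(W[...,2]>.068)&(np.hypot(W[...,0]-.522,W[...,1]+.249)<.07); print(W[m][:,2].max(),np.percentile(W[m][:,2],90),m.sum())
E
```

```text
17.6 [ 0.51280562 -0.38960891  0.29723341] [3.14155773e+00 1.49273777e-04 2.78784788e+00] [-3.47325202e-01  3.91278342e-01 -1.98261112e-01 -4.08683917e-05
 -9.81107379e-01 -1.57719317e+00] 0.08773594089477543
(array([-0.63, -1.3 , 11.22]), np.float64(0.1), 'r 0.654')
0.6198271638973272 0.58828932952872 4105
```

Emit:
{"op": "send_rows", "data": {
  "motion": [
    {"offset":[-0.6,-1.3,1.5],"turn":0},
    {"offset":[-0.6,-1.3,4],"turn":0},
    {"offset":[-0.6,-1.3,6.5],"turn":0},
    {"offset":[-0.6,-1.3,8.8],"turn":0},
    {"offset":[-0.6,-1.3,10.3],"turn":0},
    {"offset":[-0.6,-1.3,11],"turn":0},
    {"offset":[-0.6,-1.3,11.2],"turn":0},
    {"offset":[-0.6,-1.3,11.2],"turn":0}
  ]
}}

```text
t: 18.4
eef_pos: [0.5137, -0.4049, 0.1855]
ee_rot: [-3.141, 0.001, 2.785]
force: [0.1, 0.5, 1.0]
width: 0.0876
```

```bash
python3 - <<'E'
from m import *
from station import *
f=grab_frame('scene')
s=get_state(); print(s['t'],s['eef_pos'],s['ee_rot'],s['force'],s['width'])
print(plan(.5142,-.404,.026,159.6,s))
cv2.imwrite('pics/s6.png',cv2.resize(f['frame'][170:280,270:400],None,fx=5,fy=5,interpolation=cv2.INTER_CUBIC))
E
```

```text
18.45 [ 0.51376667 -0.40491745  0.18602255] [-3.14137053e+00  1.32186354e-03  2.78498701e+00] [0.41821629 0.12472932 0.10627031] 0.08738142560815366
(array([-0.01,  0.1 ,  0.1 ]), np.float64(-0.0), 'r 0.654')
```

View pics/s6.png

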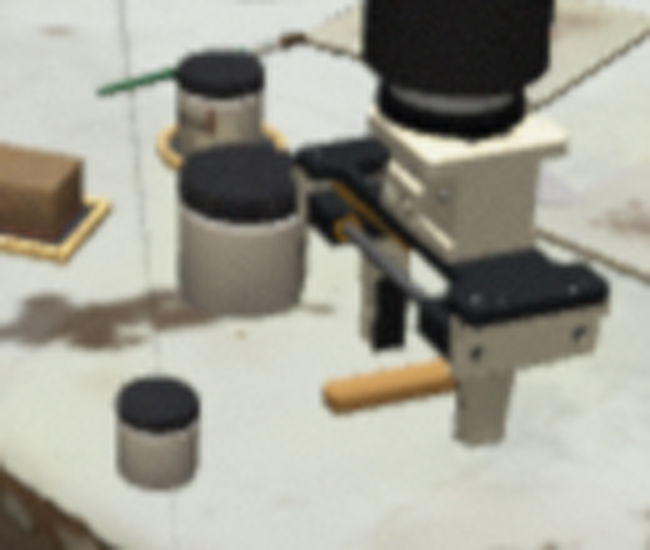

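The fingers straddle the handle at crop (390,385), and the gripper body clears the big pot. I'll go 2 mm lower, then close.

Emit:
{"op": "send_rows", "data": {
  "motion": [
    {"offset":[0,0,0.2],"turn":0},
    {"offset":[0,0,0.2],"turn":0},
    {"offset":[0,0,0.2],"turn":0},
    {"offset":[0,0,0.2],"turn":0},
    {"offset":[0,0,0.2],"turn":0},
    {"offset":[0,0,0.2],"turn":0},
    {"offset":[0,0,0.2],"turn":0},
    {"offset":[0,0,0.2],"turn":0}
  ],
  "hand": -1
}}

```text
t: 19.25
eef_pos: [0.5133, -0.4047, 0.1831]
ee_rot: [3.142, -0.0, 2.784]
force: [0.3, 0.5, 0.1]
width: 0.0293
```

Emit:
{"op": "send_rows", "data": {
  "motion": [
    {"offset":[0,0,0],"turn":0},
    {"offset":[0,0,0],"turn":0},
    {"offset":[0,0,-1],"turn":0},
    {"offset":[0,0,-3],"turn":0},
    {"offset":[0,0,-5.5],"turn":0},
    {"offset":[0,0,-8],"turn":0},
    {"offset":[0,0,-10],"turn":0},
    {"offset":[0,0,-11],"turn":0}
  ]
}}

```text
t: 20.05
eef_pos: [0.5137, -0.405, 0.2961]
ee_rot: [-3.141, 0.003, 2.785]
force: [0.5, -0.3, -0.2]
width: 0.0174
```

```bash
python3 - <<'E'
from m import *
from station import *
f=grab_frame('scene')
s=get_state(); print(s['t'],s['eef_pos'],s['ee_rot'],s['force'],s['width'])
# grip is 12 mm behind knife origin along axis 30.5
a=np.radians(30.5); gx,gy=.4668-.012*np.cos(a),.0882-.012*np.sin(a); print(gx,gy,plan(gx,gy,.13,-149.5,s))
cv2.imwrite('pics/s7.png',cv2.resize(f['frame'][130:260,270:400],None,fx=4,fy=4,interpolation=cv2.INTER_CUBIC))
E
```

```text
20.1 [ 0.51380428 -0.40511144  0.29681939] [-3.14091869  0.00437757  2.78486337] [-0.11331862  0.32544337  0.68967521] 0.01742810962166215
0.4564604500747017 0.08210953964447155 (array([22.39, 43.65,  0.65]), np.float64(-50.9), 'r 0.464')
```

View pics/s7.png

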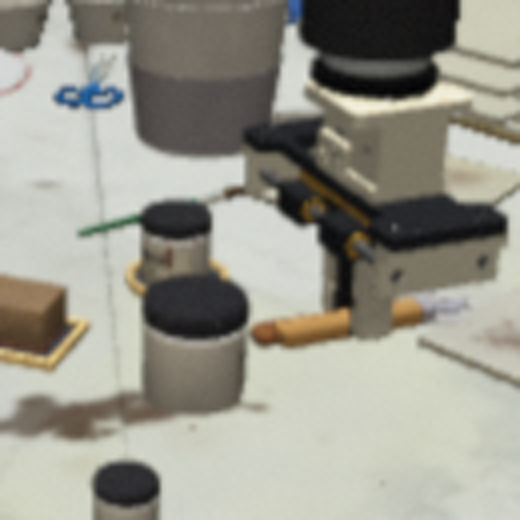

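The knife is held level at crop (350,325) and has been lifted. I'll check where along the handle the grip lies while carrying it over.

```bash
python3 - <<'E'
from m import *
from station import *
f=grab_frame('scene'); s=get_state(); W=world(f); wood=seg(f,'wood')
g=s['eef_pos'][:2]; yaw=s['ee_rot'][2]; ax=-np.array([np.cos(yaw),np.sin(yaw)])  # toward blade
d=W[...,:2]-g; a=d@ax; b=d@np.array([-ax[1],ax[0]]); z=W[...,2]
m=wood&(abs(b)<.015)&(abs(a)<.1)&(z>.09)&(z<.17)
print(m.sum(),np.percentile(a[m],[0,2,50,98,100]),np.percentile(z[m],[2,50,98]))
for lo in np.arange(-.07,.05,.02):
    k=m&(a>lo)&(a<lo+.02); print(round(lo,2),k.sum(),(z[k].mean(),z[k].max(),b[k].mean()) if k.any() else '')
E
```

```text
186 [-0.0535759  -0.05297202 -0.02141766  0.04191604  0.04660067] [0.11857624 0.12868874 0.13344023]
-0.07 17 (np.float64(0.12519316631343466), np.float64(0.1312837139410719), np.float64(-0.0030372606435185934))
-0.05 54 (np.float64(0.12760889246255908), np.float64(0.13368875053445933), np.float64(-0.005019825522932131))
-0.03 54 (np.float64(0.12766770634713123), np.float64(0.13633016372119255), np.float64(-0.005410834660678442))
-0.01 11 (np.float64(0.129930641060469), np.float64(0.137315335875902), np.float64(-0.004742100109664522))
0.01 15 (np.float64(0.12750860365794722), np.float64(0.13273680228661805), np.float64(-0.006700338403675319))
0.03 35 (np.float64(0.12786725818769126), np.float64(0.13333371840981367), np.float64(-0.005325215061570497))
```

Emit:
{"op": "send_rows", "data": {
  "motion": [
    {"offset":[1,2,0],"turn":-4},
    {"offset":[3,5.8,0],"turn":-10},
    {"offset":[5.1,10,0],"turn":-17},
    {"offset":[7.2,14,0],"turn":-24},
    {"offset":[9.2,18,0],"turn":-31},
    {"offset":[11.3,22,0],"turn":-38},
    {"offset":[13.3,26,0],"turn":-45},
    {"offset":[15.4,30,0],"turn":-50.9}
  ]
}}

```text
t: 20.95
eef_pos: [0.473, -0.0683, 0.2922]
ee_rot: [3.141, -0.001, -2.606]
force: [0.2, 0.6, 0.1]
width: 0.0176
```

```bash
python3 - <<'E'
from m import *
from station import *
s=get_state(); print(s['t'],s['eef_pos'],s['ee_rot'],s['width'])
print(plan(.4565,.0821,.13,-149.5,s))
E
```

```text
20.95 [ 0.47302027 -0.06829899  0.29224322] [ 3.14103620e+00 -1.25731367e-03 -2.60575598e+00] 0.01755845578288858
(array([-6.26, 13.78,  0.32]), np.float64(0.2), 'r 0.464')
```

The handle runs from -54 to +45 mm about the grip, level, so the knife's origin is 13.5 mm ahead of it. That is close to the planned 12 mm.

Emit:
{"op": "send_rows", "data": {
  "motion": [
    {"offset":[-1.8,4,0],"turn":0},
    {"offset":[-3.8,8.4,0],"turn":0},
    {"offset":[-5.5,12,0],"turn":0},
    {"offset":[-6.1,13.6,0],"turn":0},
    {"offset":[-6.15,13.8,0],"turn":0},
    {"offset":[-6.15,13.8,0],"turn":0},
    {"offset":[-6.15,13.8,0],"turn":0}
  ]
}}

```text
t: 21.65
eef_pos: [0.4568, 0.0796, 0.2926]
ee_rot: [-3.142, -0.001, -2.611]
force: [-0.8, 0.7, -0.5]
width: 0.0174
```

```bash
python3 - <<'E'
from m import *
from station import *
f=grab_frame('top')
s=get_state(); print(s['t'],s['eef_pos'],s['ee_rot'],s['width'])
print(plan(.4553,.0814,.029,-149.5,s))
E
```

```text
21.7 [0.45691193 0.07941085 0.29273991] [ 3.14158100e+00 -9.75055151e-04 -2.61141241e+00] 0.017513815390283585
(array([ 0.03,  0.25, 10.47]), np.float64(-0.1), 'r 0.463')
```

Emit:
{"op": "send_rows", "data": {
  "motion": [
    {"offset":[0,0.22,1.5],"turn":0},
    {"offset":[0,0.22,4],"turn":0},
    {"offset":[0,0.22,6.5],"turn":0},
    {"offset":[0,0.22,8.5],"turn":0},
    {"offset":[0,0.22,9.8],"turn":0},
    {"offset":[0,0.22,10.2],"turn":0},
    {"offset":[0,0.22,10.2],"turn":0},
    {"offset":[0,0.22,10.2],"turn":0}
  ]
}}

```text
t: 22.5
eef_pos: [0.4563, 0.0819, 0.1917]
ee_rot: [-3.142, 0.001, -2.611]
force: [0.5, 0.3, -0.8]
width: 0.0176
```

```bash
python3 - <<'E'
from m import *
from station import *
f=grab_frame('scene')
s=get_state(); print(s['t'],s['eef_pos'],s['ee_rot'],s['force'],s['width'])
print(plan(.4553,.0814,.029,-149.5,s))
cv2.imwrite('pics/s8.png',cv2.resize(f['frame'][140:240,180:310],None,fx=5,fy=5,interpolation=cv2.INTER_CUBIC))
E
```

```text
22.55 [0.4562615 0.082101  0.1918929] [-3.14156855e+00  1.32467713e-03 -2.61069913e+00] [-0.37183734  0.48730293  0.50649977] 0.017287320571668915
(array([ 0.12, -0.01,  0.39]), np.float64(-0.1), 'r 0.463')
```

View pics/s8.png

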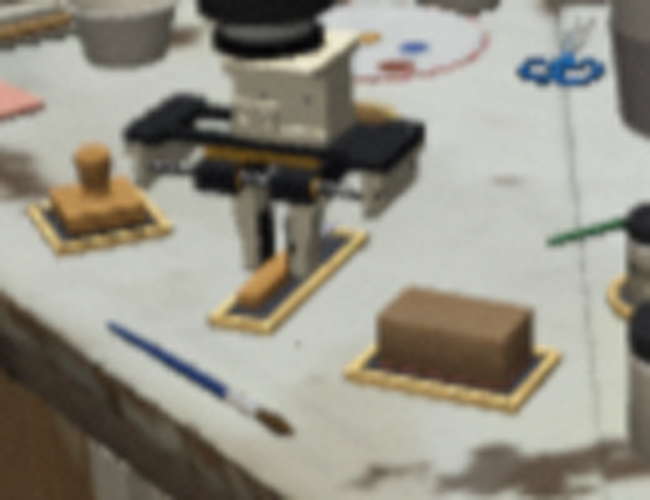

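The knife at crop (265,283) lies within the narrow tray's outline and parallel to it. I'll lower, release gently and lift.

Emit:
{"op": "send_rows", "data": {
  "motion": [
    {"offset":[0.1,0,0.2],"turn":0},
    {"offset":[0.1,0,0.35],"turn":0},
    {"offset":[0.1,0,0.35],"turn":0},
    {"offset":[0.1,0,0.35],"turn":0}
  ]
}}

```text
t: 22.95
eef_pos: [0.4551, 0.0818, 0.188]
ee_rot: [-3.142, 0.001, -2.61]
force: [-1.8, -0.5, 5.8]
width: 0.0176
```

Emit:
{"op": "send_rows", "data": {
  "motion": [
    {"offset":[0,0,0],"turn":0},
    {"offset":[0,0,0],"turn":0},
    {"offset":[0,0,0],"turn":0},
    {"offset":[0,0,0],"turn":0},
    {"offset":[0,0,-1],"turn":0},
    {"offset":[0,0,-4],"turn":0},
    {"offset":[0,0,-8],"turn":0},
    {"offset":[0,0,-12],"turn":0}
  ],
  "hand": -0.2
}}

```text
t: 23.75
eef_pos: [0.4547, 0.0814, 0.3095]
ee_rot: [-3.141, -0.001, -2.61]
force: [1.7, 1.0, -0.5]
width: 0.0348
```

```bash
python3 - <<'E'
from m import *
from station import *
s=get_state(); print(s['t'],s['eef_pos'],s['q'],s['width'])
print(plan(.38,.55,.22,-149.5,s))
E
```

```text
23.75 [0.4546721  0.08141816 0.30952454] [ 6.05436707e-01  9.52814855e-02 -5.75635551e-01  1.09475822e-04
 -9.00732947e-01 -1.64493864e+00] 0.03478561706718966
(array([-17.3 ,  44.18,  -6.97]), np.float64(-0.1), 'r 0.669')
```

Emit:
{"op": "send_rows", "data": {
  "motion": [
    {"offset":[-0.5,1,-3],"turn":0},
    {"offset":[-2,5,-6],"turn":0},
    {"offset":[-3.8,9.6,-7],"turn":0},
    {"offset":[-5.5,14,-7],"turn":0},
    {"offset":[-7.2,18.4,-7],"turn":0},
    {"offset":[-9,23,-7],"turn":0},
    {"offset":[-10.8,27.5,-7],"turn":0},
    {"offset":[-12.5,32,-7],"turn":0}
  ]
}}

```text
t: 24.55
eef_pos: [0.3998, 0.4226, 0.3787]
ee_rot: [3.141, 0.001, -2.61]
force: [0.8, -0.2, 0.1]
width: 0.0349
```

Emit:
{"op": "send_rows", "data": {
  "motion": [
    {"offset":[-1.8,4.5,0],"turn":0},
    {"offset":[-3.5,9,0],"turn":0},
    {"offset":[-4.5,11.5,0],"turn":0},
    {"offset":[-4.8,12,0],"turn":0},
    {"offset":[-4.8,12,0],"turn":0},
    {"offset":[-4.8,12,0],"turn":0}
  ]
}}

```text
t: 25.15
eef_pos: [0.3813, 0.5477, 0.3779]
ee_rot: [-3.141, -0.0, -2.611]
force: [-0.6, -0.5, 0.3]
width: 0.0355
```

```bash
python3 - <<'E'
from m import *
from station import *
s=get_state(); print(s['t'],s['eef_pos'],s['force'])
f=grab_frame('top'); pickle.dump(f,open('top2.pkl','wb')); W=world(f); z=W[...,2]; wood=seg(f,'wood')
T=dict(square=(.4141,.2672),narrow=(.4668,.0882),oblong=(.4704,-.0904),round=(.6442,-.1068))
for n,h,lo in(('square',.026,.016),('narrow',.018,.013),('oblong',.044,.030),('round',.067,.055)):
    c=np.array(T[n]); m=(np.hypot(W[...,0]-c[0],W[...,1]-c[1])<(.1 if n=='narrow' else .06))&(z>lo)
    if n in('square','narrow'): m&=wood
    if n=='square': m&=z<.04
    n_,L,S,_=cv2.connectedComponentsWithStats(m.astype(np.uint8)); m=L==1+S[1:,4].argmax()
    print(n,m.sum(),*rect(proj(f,np.argwhere(m)[:,::-1],h)),'z',np.percentile(z[m],[10,50,90]).round(4))
cv2.imwrite('pics/t2.png',cv2.resize(f['frame'][120:270,80:330],None,fx=3.2,fy=3.2,interpolation=cv2.INTER_CUBIC))
E
```

```text
25.15 [0.38134866 0.54770985 0.37793254] [-0.57168308 -0.50766287  0.3140062 ]
square 353 [415.2 268.5] [59.7 61.9] 75.5 z [0.0232 0.026  0.0287]
narrow 202 [451.8  81.8] [17.6 98.4] 30.4 z [0.0165 0.0202 0.0229]
oblong 561 [471.7 -89. ] [49.6 90.4] 116.7 z [0.0408 0.0437 0.0467]
round 341 [ 640.5 -106.7] [57.7 57.9] 133.4 z [0.0629 0.0662 0.0687]
```

View pics/t2.png

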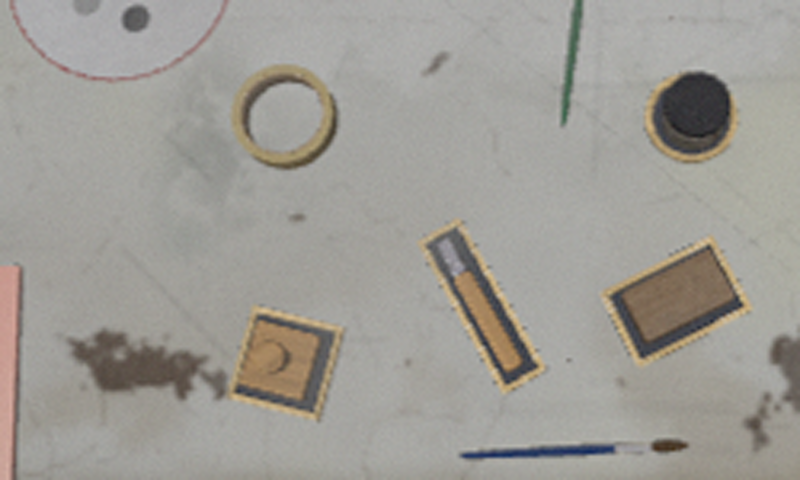

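All four tools are in their trays: stamp at crop (285,360), knife at (485,305), block at (680,300), pot at (695,105). They sit within about 4 mm of the tray centres at the right heights, so I'm handing in.

```bash
python3 -c "
from station import *
s=get_state();print(s['t'],abs(s['qd']).max());print(job_done())"
```

```text
25.2 0.005983767009583801
the job is handed in; nothing more can be done
None
```

I put all four tools in their own trays, let go of them, moved the arm clear and handed the job in at 25 s.

The last top-camera check, made before handing in:

| Tool | Offset from tray centre | Angle error | Top surface height |
|---|---|---|---|
| Stamp | about 2 mm | 0.5° | 26 mm on the block part (26 expected) |
| Knife | about 3 mm | 0.1° | 20 mm (20 expected) |
| Block | about 2 mm | 0° | 44 mm (44 expected) |
| Pot | about 4 mm | any turn allowed | 66 mm (67 expected) |

- **Flatness:** the heights fit each tool lying flat on its tray floor, but I did not measure tilt directly.
- **Disagreements:** the lip of the round tray measured 81 x 84 mm against its stated 88 mm. While held, the pot read 58.5 mm between the fingers against 60 mm. Neither mattered within the tolerance.
- **Failed checks:** none. The largest force I read was about 6 N.

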